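Drive a seized plug out of a holder block

ROBOT

A 6-joint arm with a two-finger parallel gripper is mounted at the origin on the work surface. World frame = base frame: x ahead of the robot, y to its left, z up, the work surface at z = 0. Lengths are in mm, angles in rad, forces in N, time in s.
With the tool pointing down it reaches from about 400 to 925 mm from the base axis. Payload 12.5 kg.
Tool frame: the origin (TCP) lies at the very end of the fingers, on their centre line; the grasp point (between the pads) lies 19 mm behind it; z points along the fingers, y is the direction in which the jaws open and shut (so a half turn about z gives the same grasp; the last joint's range is limited). The gripper opens to 95 mm and grips with 3 to 60 N. Pads are 20 mm wide; open, the fingers measure 119 mm over their backs; the gripper's body (75 mm by 180 mm) begins 59 mm behind the grasp point.
Start: joints at [-1.349, 0.491, 1.559, -0, 1.092, -0.106], TCP at [201.249, -591.731, 214.661] pointing down, gripper open.
Joint ranges: [-3.1, 3.1], [-0.84, 2.19], [0.05, 2.79], [-1.13, 4.28], [0.06, 2.93], [-2.69, 2.69]. Speed limits (rad/s): [2.22, 2.22, 2.79, 3.14, 3.14, 3.14].

INTERFACE

Orientations are given as [roll, pitch, yaw] about the fixed x, y, z axes, in that order (R = Rz(yaw) Ry(pitch) Rx(roll)).
In Python, from cell import env, read_camera, get_calibration gives the robot as it stands.
- The arm moves only by the tool arm_command, never from a script. Its argument "targets" is a list of rows, each a list of 3 entries, a list of its own where there are three numbers: the turn, a rotation vector about the tool's x, y, z in rad, then the shift along the tool's x, y, z in m, then the closure in counts, from 0 (fully open) to 255 (shut). In form: [[[rx, ry, rz], [tx, ty, tz], fingers], ...]. A call has 1 to 8 rows; each row is the pose to reach, as a shift and turn from the pose commanded when the call began, along the tool's axes at that moment; what a row does not reach only later rows make up. A row lasts 1/10 s, in which the tool goes at most 50 mm and 8.59 degrees, less where a joint would pass 70% of its speed; a pose out of reach is approached as far as the arm can. A call with a gripper value outside its range is refused whole. The fingers move at their own pace and stop on an object; the grip force is fixed at half the most. Time passes only in rows, so rows that repeat a pose let the fingers close. It gives the time, the measured TCP pose, the force and the opening at its end, in the units of the state.
- env.state(): the state, without advancing time (a new reading comes with each control period).
- read_camera(name): name is "scene" or "side" or "wrist"; returns (picture, depth): 480x640x3 uint8, blue, green, red; 480x640 float32, mm along the optical axis (not along the pixel's ray), 0 where there is no reading.
- get_calibration(name): a dict with "vfov" (degrees; the focal length in pixels is half the picture's height over the tangent of half this angle, whatever the lens; pixels are square), "cx", "cy" (the principal point, pixels), "world_from_camera" (4x4, takes a point from camera to world coordinates). Camera axes: x right, y down, z forward; pixel columns grow to the right and rows downward; lengths in mm; the calibration is good to about 2 mm. The wrist camera is an equidistant fisheye: a pixel r from the principal point sees the ray r / f radians off the axis. A picture is of the moment at which its call begins: read the wrist's pose just before it. get_calibration takes no time and is no camera call; for the wrist camera it gives the pose at the moment of the call.
- env.job_done(): hands the job in, once; it reports no verdict.
The state is a dict: "t": time; "joints": joint angles; "qvel": joint speeds; "tau": joint torques, N m; "eef_pos": TCP position; "tcp_rot": TCP orientation; "ft_force": force on the tool from outside, world axes, zero at the start; "moment": the same for the moment, N m; "opening": opening from 0.0 (shut) to 1.0 (fully open).
Only numpy, scipy, OpenCV 4.12 (cv2) and the standard library are available. Lean on these libraries where they do the work, as an engineer would, in place of code of your own. Each camera call takes 0.05 s, during which the arm holds its last target.

TASK

Take the steel push rod with the square handle from the wooden rack, feel its way through the guide ring on top of the aluminium holder block and push out the plug stuck in the bore below, so that it drops into the tray under the block. Then draw the rod out again and stand it back in its empty hole in the rack. Press gently throughout, never with more than 25 N on the block, ring, tray or plug, and leave everything else where it is.

Things in the scene. Friction and masses are not known exactly. Their poses are not given: they have to be found in the camera images.
- stand: Extraction stand, fixed. Origin: centre of its underside on the bench, z up. Steel tray 110 x 110 mm, floor 4 mm, walls 20 mm high; four 10 mm posts at +-39 mm; aluminium holder block 90 x 90 mm from z = 65 to 99 mm, with a vertical bore on the stand's z axis, 28 mm square from z = 65 to 87 mm and 22 mm round above. A steel guide ring on a rubber washer lies on top.
- ring_center (a point): On the stand's z axis, 113 mm above the bench, at the height of the guide ring's top face. Ring 44 mm wide, 8 mm high, hole 13.5 mm, no chamfer, on a soft washer that gives up to 5 mm at 2.5 N per mm. Its hole is NOT centred: its axis lies 3.5 mm sideways of this point, in a direction that changes every time and is not measured; find it by feel or sight.
- plug: Grey plastic cylinder 26 mm wide, 30 mm long, origin at its centre, z along it. It sits upright in the lower bore, its top at about z = 87 mm of the stand, 26 mm below the ring's top, and sticks out 8 mm below the block. Spring pads in the bore hold it by friction with some 8 to 15 N; pushed down 10 to 15 mm it lets go and drops into the tray.
- rod: Steel push rod, 0.16 to 0.25 kg, upright in the rack. Origin on its axis at the underside of the collar, z up to the handle. Shaft 12 mm wide, 80 mm long below the origin, tip chamfered 1 mm; collar 28 mm wide, z = 0 to 5 mm; square handle 22 x 22 mm, z = 5 to 50 mm, sides along the rod's x and y. It hangs by the collar on the rack's top board.
- rod_tip (a point): Centre of the rod's lower end, 80 mm below the rod's origin.
- rack: Wooden rack, fixed. Origin: centre of its underside, z up. Top board 70 mm (x) by 190 mm (y), 12 mm thick, top face at z = 95 mm, open below; three 16 mm square through holes at x = 0, y = -60, 0, 60 mm. The push rod is in one (which one changes), its handle's sides within 0.15 rad of the rack's axes; the others hold stirrer and tamper.
- stirrer: Bystander: thin steel rod with a small black ball-topped handle, up to 40 mm above the rack's board, in another hole. Origin at the underside of its collar.
- tamper: Bystander: brass rod with a round dark wooden knob of 30 mm, up to 38 mm above the rack's board, in another hole. Origin at the underside of its collar.
- flask: Bystander: closed conical glass flask 76 mm wide, 100 mm high; origin at its underside.
- steel_weight: Bystander: round steel weight 44 mm wide, 26 mm high with its knob, on the bench; origin at its underside.
- spare_plug: Bystander: spare grey plug 26 mm wide, 30 mm high, standing on the bench; origin at its underside.
Things that resemble listed ones, but are neither listed nor needed, are in the scene too. Of the things shaped like the rod, the steel one is meant.

How it is judged (in metres and radians):
On the way, in this order (a step that is already met when the one before it is completed fails the run):
1. the push rod is lifted clear of the rack (z of rod_tip in the frame of rack above 0.1 m), for 0.1 s.
2. the rod is down through the guide ring and bore, and the plug has left the bore and lies in the tray (horizontal distance between rod_tip and ring_center below 0.012 m and z of rod_tip in the frame of stand below 0.09 m and x of plug in the frame of stand between -0.055 and 0.055 m and y of plug in the frame of stand between -0.055 and 0.055 m and z of plug in the frame of stand below 0.032 m), for 0.05 s.
At the end, for the whole second after the job is handed in: Plug at rest in the tray (centre within 55 mm of the stand's axis in stand x and y, under 32 mm above the bench). Rod released, at rest and upright (0.12 rad) in a rack hole, collar on the top board (origin 85 to 99 mm above the rack's underside, within 12 mm of the hole row) (x of rod in the frame of rack between -0.012 and 0.012 m and y of rod in the frame of rack between -0.075 and 0.075 m and z of rod in the frame of rack between 0.085 and 0.099 m and angle between rod's own z axis and vertical below 0.12 rad and x of plug in the frame of stand between -0.055 and 0.055 m and y of plug in the frame of stand between -0.055 and 0.055 m and z of plug in the frame of stand below 0.032 m and linear speed of each of rod, plug below 0.02 m/s); the robot touches nothing.
It fails at once if the rod presses on the block, ring or tray with more than 25 N (contact force between rod and stand above 25 N).
It fails at once if the rod presses on the plug with more than 25 N (contact force between rod and plug above 25 N).
It fails at once if a bystander is moved by more than 30 mm (distance of any of stirrer, tamper, flask, steel_weight, spare_plug from where it was at the start of the episode above 0.03 m).
It also fails if it takes over 67 s, if anything falls off the work surface, if the arm or the gripper's body presses on something with over 40 N, if the wrist force passes 120 N, or if a joint passes its speed limit or range.

## Working session

There is one attempt and no reset: what is moved stays moved. The work goes in short steps, Python scripts to look and compute and a tool call to move; the robot and the scene stay as the last step left them, time stands still between calls to the robot, and variables do not carry over. Pictures are saved under pics/ and viewed, and the job is handed in when it is done.

Besides the shell and the picture viewer there is one more tool, called after "Call:" as a command line: name --argument value ..., lists and objects as JSON in quotes. arm_command: Moves the arm, as the interface text tells. Its arguments: {"type":"object","properties":{"targets":{"type":"array"}},"required":["targets"]}

```bash
ls; mkdir -p pics; cat > h.py <<'E'
import numpy as np, cv2
from cell import env, read_camera, get_calibration
def snap(n,tag):
    c=get_calibration(n); p,d=read_camera(n)
    cv2.imwrite(f'pics/{tag}.png',p); np.savez(f'pics/{tag}.npz',p=p,d=d,**{k:np.array(c[k]) for k in('vfov','cx','cy','world_from_camera')})
    return p,d,c
E
python3 - <<'E'
from h import *
print(env.state())
for n in('scene','side','wrist'):
    p,d,c=snap(n,n+'0'); print(n,c)
E
```

```text
pics
{'t': 0.0, 'joints': array([-1.34860336e+00,  4.91568462e-01,  1.55945436e+00, -1.61218332e-05,
        1.09169845e+00, -1.05599394e-01]), 'qvel': array([ 0.00225896, -0.00138679,  0.00017052, -0.00010052, -0.0008695 ,
        0.00127208]), 'tau': array([-1.10864858e-03, -6.12646508e+01, -2.58180857e+01,  6.92177704e-02,
        4.82050551e-02, -7.50116214e-05]), 'eef_pos': array([ 201.1846591 , -591.47433823,  214.05452821]), 'tcp_rot': array([-3.14046882e+00, -1.04740826e-04,  3.27799744e-01]), 'ft_force': array([-0.13669361,  0.72342319, -1.15307809]), 'moment': array([-0.0009413 ,  0.0230134 , -0.04739915]), 'opening': 1.0039723887693501}
scene {'vfov': 55.93333961869396, 'cx': 311.48855415930916, 'cy': 235.62911771985137, 'world_from_camera': array([[-9.71687034e-02,  6.80185588e-01, -7.26571269e-01,
         1.21085573e+03],
       [ 9.95149689e-01,  7.76515227e-02, -6.03931922e-02,
         2.84642676e+01],
       [ 1.53407865e-02, -7.28915501e-01, -6.84431774e-01,
         7.25037616e+02],
       [ 0.00000000e+00,  0.00000000e+00,  0.00000000e+00,
         1.00000000e+00
[... 200 characters left out ...]
  [-7.10310343e-01,  4.79623501e-01, -5.15189784e-01,
         4.73599979e+02],
       [-1.25571481e-02, -7.40437361e-01, -6.72008060e-01,
         7.32229869e+02],
       [ 0.00000000e+00,  0.00000000e+00,  0.00000000e+00,
         1.00000000e+00]])}
wrist {'vfov': 65.70646984690485, 'cx': 317.50779308817437, 'cy': 239.45747903908764, 'world_from_camera': array([[ 3.21970479e-01, -9.04998940e-01, -2.78050229e-01,
         2.78924476e+02],
       [-9.46749707e-01, -3.07791492e-01, -9.44954522e-02,
        -5.65056420e+02],
       [-6.32106646e-05,  2.93668718e-01, -9.55907255e-01,
         3.85145778e+02],
       [ 0.00000000e+00,  0.00000000e+00,  0.00000000e+00,
         1.00000000e+00]])}
```

View pics/scene0.png

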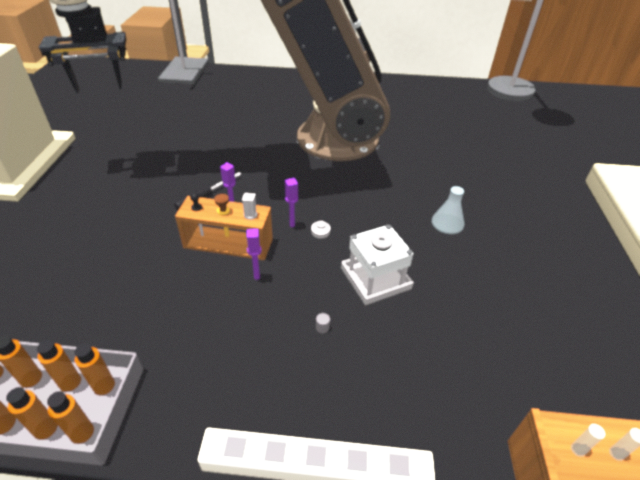

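View pics/side0.png

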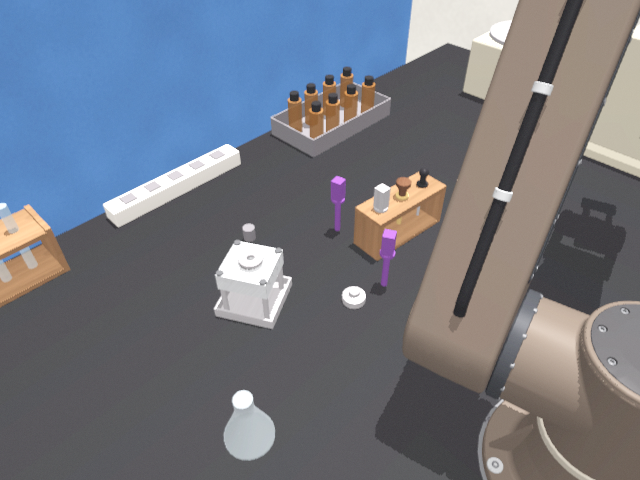

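View pics/wrist0.png

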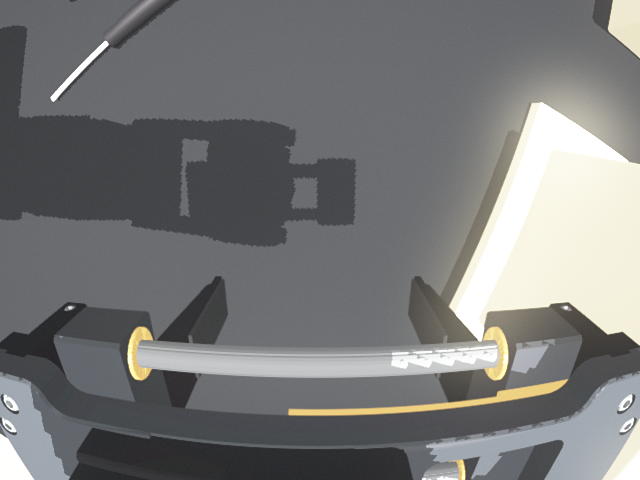

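The scene picture shows the rack at about (225,225), with the steel square handle at (250,203) in the hole at its right-hand end. The stand is at (380,260) with its ring at (381,241). Three purple look-alike rods stand on the bench near the rack, at (228,165), (291,180) and (254,240). Next I'll work out positions from the depth.

```bash
cat >> h.py <<'E'
def cloud(tag):
    z=np.load(f'pics/{tag}.npz'); d=z['d'].astype(float); f=240/np.tan(np.radians(z['vfov'])/2)
    v,u=np.mgrid[:480,:640]; x=(u-z['cx'])/f; y=(v-z['cy'])/f
    if 'wrist' in tag:
        r=np.hypot(x,y); s=np.where(r>0,np.tan(r)/np.maximum(r,1e-9),1); x=x*s;y=y*s
    P=np.stack([x*d,y*d,d],-1)@z['world_from_camera'][:3,:3].T+z['world_from_camera'][:3,3]
    P[d<=0]=np.nan
    return P,z['p']
def proj(tag,W):
    z=np.load(f'pics/{tag}.npz'); T=z['world_from_camera']; f=240/np.tan(np.radians(z['vfov'])/2)
    C=(np.atleast_2d(W)-T[:3,3])@T[:3,:3]
    if 'wrist' in tag:
        r=np.hypot(C[:,0],C[:,1]); th=np.arctan2(r,C[:,2]); k=f*th/np.maximum(r,1e-9)
        return np.stack([z['cx']+k*C[:,0],z['cy']+k*C[:,1]],1)
    return np.stack([z['cx']+f*C[:,0]/C[:,2],z['cy']+f*C[:,1]/C[:,2]],1)
def topview(tags,x0,x1,y0,y1,res,zmin=5,zmax=250):
    W=int((y1-y0)/res);H=int((x1-x0)/res); im=np.zeros((H,W,3),np.uint8); hm=np.full((H,W),-1.)
    for t in tags:
        P,p=cloud(t); m=np.isfinite(P[...,0])&(P[...,2]>zmin)&(P[...,2]<zmax)&(P[...,0]>x0)&(P[...,0]<x1)&(P[...,1]>y0)&(P[...,1]<y1)
        q=P[m];c=p[m]; o=np.argsort(q[:,2]); q=q[o];c=c[o]
        i=((x1-q[:,0])/res).astype(int).clip(0,H-1); j=((y1-q[:,1])/res).astype(int).clip(0,W-1)
        im[i,j]=c; hm[i,j]=np.maximum(hm[i,j],q[:,2])
    return im,hm
E
python3 - <<'E'
from h import *
for t in('scene0','side0'):
    im,hm=topview([t],250,700,-350,250,1); cv2.imwrite(f'pics/top_{t}.png',im)
    P,p=cloud(t)
    m=(P[...,2]>8)&(P[...,2]<200)&(P[...,0]>250)&(P[...,0]<750)&(P[...,1]>-350)&(P[...,1]<250)
    n,l,s,c=cv2.connectedComponentsWithStats(m.astype(np.uint8))
    print(t)
    for k in range(1,n):
        if s[k,4]>80:
            q=P[l==k]; print(s[k],c[k].round(),q.min(0).round(),q.max(0).round(),q.mean(0).round())
E
```

```text
scene0
[325 121  40  24 578] [344. 130.] [250. -25. 135.] [263.  68. 200.] [256.  22. 175.]
[ 175  163   97  115 5325] [226. 221.] [ 251. -350.    8.] [ 600. -125.  149.] [ 492. -221.   72.]
[285 178  13  48 402] [291. 197.] [ 398. -100.    8.] [428. -72. 134.] [419. -85.  92.]
[311 221  19  16 223] [320. 228.] [409. -38.   8.] [451.   5.  31.] [434. -16.  19.]
[ 341  225   72   78 3013] [379. 259.] [500.  38.   8.] [633. 187. 117.] [576. 111.  77.]
[316 313  14  19 215] [322. 322.] [684.  -2.   8.] [711.  23.  34.] [702.  10.  26.]
side0
[ 354  167   93  117 4927] [397. 213.] [ 397. -319.    8.] [534. -70. 147.] [ 474. -194.   77.]
[331 176  15  53 514] [338. 196.] [ 570. -153.    8.] [ 597. -125.  132.] [ 581. -136.   91.]
[242 223  14  16 172] [249. 231.] [683.  -2.   8.] [708.  23.  33.] [693.  12.  24.]
[ 214  239   78   86 3806] [251. 278.] [484.  37.   8.] [619. 186. 116.] [544. 122.  77.]
[342 286  24  20 376] [354. 295.] [405. -38.   9.] [449.   5.  28.] [423. -13.  18.]
```

View pics/top_scene0.png

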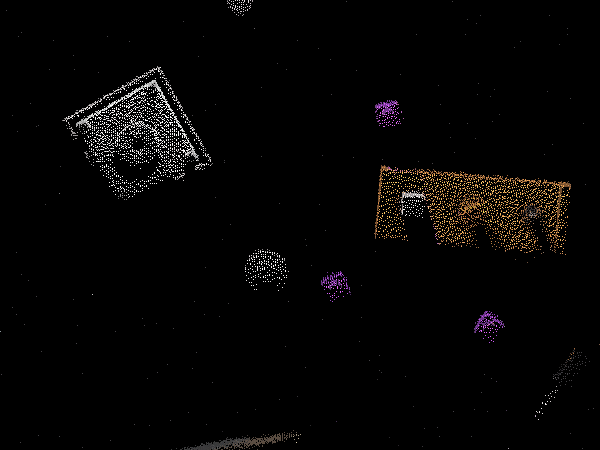

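View pics/top_side0.png

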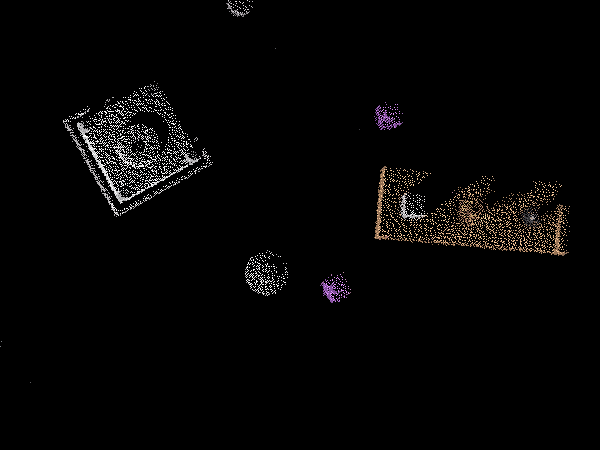

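```bash
cat >> h.py <<'E'
from scipy.spatial.transform import Rotation as Ro
def delta(cmd,tgt):
    "cmd,tgt: (x,y,z,yaw) tool down, mm. prints rotvec & shift (m) in tool axes of cmd"
    c,s=np.cos(cmd[3]),np.sin(cmd[3]); R=np.array([[c,s,0],[s,-c,0],[0,0,-1]])
    return -(tgt[3]-cmd[3]), (R.T@(np.array(tgt[:3])-np.array(cmd[:3]))/1000).round(4)
E
python3 - <<'E'
from h import *
for t in('scene0','side0'):
    P,p=cloud(t); m=(abs(P[...,0]-492)<22)&(abs(P[...,1]+165)<22)&(P[...,2]>140); print(t,np.nanmedian(P[m],0),np.nanmin(P[m],0),np.nanmax(P[m],0),m.sum())
    m=(P[...,2]>92)&(P[...,2]<98)&(P[...,0]>430)&(P[...,0]<545)&(P[...,1]<-120)&(P[...,1]>-330)
    print(cv2.minAreaRect(P[m][:,:2].astype(np.float32)))
    m=(P[...,2]>95)&(P[...,2]<102)&(P[...,0]>470)&(P[...,0]<645)&(P[...,1]>20)&(P[...,1]<200)
    print(cv2.minAreaRect(P[m][:,:2].astype(np.float32)))
    m=(P[...,2]>110)&(P[...,2]<117)&(P[...,0]>470)&(P[...,0]<645)&(P[...,1]>20)&(P[...,1]<200)
    print(m.sum(),P[m].mean(0),P[m].min(0),P[m].max(0))
print(delta((201.249,-591.731,214.661,.3278),(492,-165,205,1.476)))
E
```

```text
scene0 [ 498.59324819 -162.74721792  146.14990313] [ 482.6513533  -174.66832053  140.01818848] [ 507.29257981 -152.16863526  148.57542166] 104
((489.1460266113281, -222.9987335205078), (191.73681640625, 75.28762817382812), 85.31722259521484)
((558.4873046875, 112.54264068603516), (93.07066345214844, 92.85773468017578), 28.18545913696289)
274 [557.51926631 112.16669712 114.17730124] [531.10331254  91.61237422 110.25106252] [578.41778342 133.32461179 116.95046428]
side0 [ 491.7207074  -162.22089635  144.92951504] [ 482.9403491  -177.85328071  140.01350852] [ 506.37087423 -151.0830686   147.48154201] 112
((488.6395568847656, -223.7422637939453), (193.5689239501953, 73.44412231445312), 85.00198364257812)
((558.1212158203125, 112.08795166015625), (91.69181823730469, 93.23188781738281), 28.88753318786621)
345 [553.37713646 112.13012346 113.03404202] [531.99325156  88.70917226 110.02380008] [575.88855023 133.15457067 116.33950455]
(-1.1482, array([ 0.4127, -0.3104,  0.0097]))
```

Call:
arm_command --targets '[[[0,0,-1.144],[0.4155,-0.311,0.01],100],[[0,0,-1.144],[0.4155,-0.311,0.01],100],[[0,0,-1.144],[0.4155,-0.311,0.01],100],[[0,0,-1.144],[0.4155,-0.311,0.01],100],[[0,0,-1.144],[0.4155,-0.311,0.01],100],[[0,0,-1.144],[0.4155,-0.311,0.01],100],[[0,0,-1.144],[0.4155,-0.311,0.01],100],[[0,0,-1.144],[0.4155,-0.311,0.01],100]]'

```text
t: 0.95
eef_pos: [428.0, -260.0, 206.9]
tcp_rot: [3.142, 0.0, 1.477]
ft_force: [0.6, -0.8, -0.2]
opening: 0.605
```

```bash
python3 - <<'E'
from h import *
s=env.state();print(s['t'],s['eef_pos'],s['tcp_rot'],s['opening'])
p=s['eef_pos'];print(delta((*p,s['tcp_rot'][2]),(494.5,-163.5,205,1.482)))
E
```

```text
0.95 [ 427.97295746 -259.95152661  206.93169832] [3.14153474e+00 1.62012558e-04 1.47743986e+00] 0.6053884003886278
(np.float64(-0.004560141864681899), array([0.1022, 0.0572, 0.0019]))
```

Call:
arm_command --targets '[[[0,0,-0.005],[0.102,0.057,0.002],100],[[0,0,-0.005],[0.102,0.057,0.002],100],[[0,0,-0.005],[0.102,0.057,0.002],100],[[0,0,-0.005],[0.102,0.057,0.002],100]]'

```text
t: 1.35
eef_pos: [494.9, -163.9, 204.7]
tcp_rot: [-3.141, -0.0, 1.48]
ft_force: [-0.5, -0.3, -0.4]
opening: 0.607
```

```bash
python3 - <<'E'
from h import *
s=env.state();print(s['t'],s['eef_pos'],s['tcp_rot'],s['opening'],s['ft_force'])
p,d,c=snap('wrist','wrist1')
P,p=cloud('wrist1')
m=(abs(P[...,0]-494)<25)&(abs(P[...,1]+163)<25)&(P[...,2]>138)&(P[...,2]<152); print(m.sum(),np.nanmedian(P[m],0)); print(cv2.minAreaRect(P[m][:,:2].astype(np.float32)))
E
```

```text
1.35 [ 494.92975571 -163.87212623  204.68713773] [-3.14136197e+00 -1.68037944e-04  1.48027369e+00] 0.6072006450076157 [-0.51373244 -0.27217893 -0.37097768]
1128 [ 493.27784274 -162.15473725  145.9215295 ]
((492.9609680175781, -163.58291625976562), (22.552574157714844, 22.03032875061035), 88.24303436279297)
```

View pics/wrist1.png

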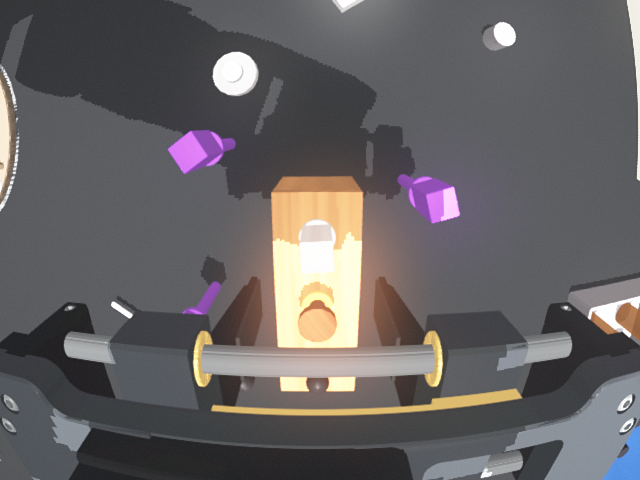

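The wrist picture shows the steel handle top at (317,250). It is clear of the tamper knob at (317,322), and the purple rods are well to the sides. I'll descend and grip with the jaws across the rack.

Call:
arm_command --targets '[[[0,0,-0.03],[0,-0.0019,0.04],100],[[0,0,-0.04],[0,-0.0019,0.075],100],[[0,0,-0.04],[0,-0.0019,0.0975],100],[[0,0,-0.04],[0,-0.0019,0.0975],140],[[0,0,-0.04],[0,-0.0019,0.0975],220],[[0,0,-0.04],[0,-0.0019,0.0975],255],[[0,0,-0.04],[0,-0.0019,0.0975],255],[[0,0,-0.04],[0,-0.0019,0.0975],255]]'

```text
t: 2.2
eef_pos: [492.5, -166.0, 108.4]
tcp_rot: [3.14, 0.001, 1.517]
ft_force: [0.8, -0.7, 0.7]
opening: 0.244
```

Call:
arm_command --targets '[[[0,0,0],[0,0,0],255],[[0,0,0],[0,0,0],255]]'

```text
t: 2.4
eef_pos: [492.6, -166.0, 108.3]
tcp_rot: [3.14, 0.001, 1.517]
ft_force: [-0.6, -0.5, 8.2]
opening: 0.232
```

Call:
arm_command --targets '[[[0,0,0],[0,0,-0.01],255],[[0,0,0],[0,0,-0.03],255],[[0,0,0],[0,0,-0.06],255],[[0,0,0],[0,0,-0.1],255],[[0,0,0],[0,0,-0.13],255],[[0,0,0],[0,0,-0.15],255],[[0,0,0],[0,0,-0.15],255]]'

```text
t: 3.1
eef_pos: [492.7, -165.9, 260.2]
tcp_rot: [3.137, 0.002, 1.517]
ft_force: [-0.5, -0.1, -2.0]
opening: 0.234
```

```bash
python3 - <<'E'
from h import *
s=env.state();print(s['t'],s['eef_pos'],s['tcp_rot'],s['opening'],s['ft_force'],s['moment'])
snap('wrist','wrist2')
p=s['eef_pos'];print(delta((*p,s['tcp_rot'][2]),(558.3,112.3,p[2]-0,1.571)))
E
```

```text
3.1 [ 492.67447379 -165.85758784  260.24618477] [3.13733471e+00 1.80071089e-03 1.51694478e+00] 0.233723673210603 [-0.50331573 -0.09261893 -1.98995577] [-0.07612414 -0.16324022  0.04183417]
(np.float64(-0.054055221489083705), array([0.2813, 0.0506, 0.    ]))
```

View pics/wrist2.png

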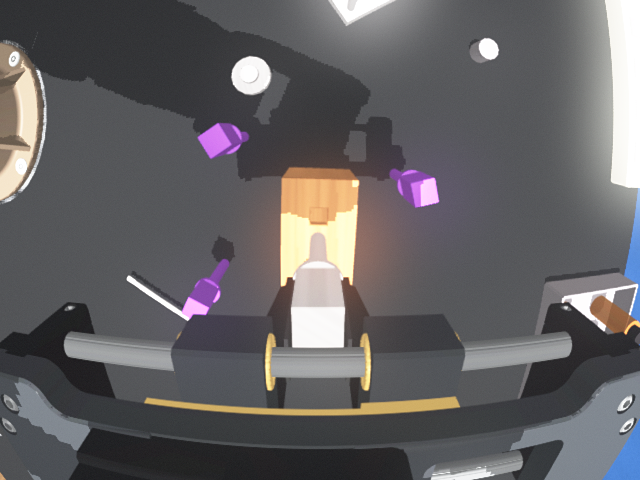

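The rod is gripped and hangs clear, with its tip at (318,236). I'll move it beside the ring so the wrist camera can see the hole.

Call:
arm_command --targets '[[[0,0,-0.054],[0.045,0.01,0],255],[[0,0,-0.054],[0.09,0.02,0],255],[[0,0,-0.054],[0.135,0.03,0.005],255],[[0,0,-0.054],[0.175,0.04,0.015],255],[[0,0,-0.054],[0.21,0.05,0.025],255],[[0,0,-0.054],[0.234,0.053,0.035],255],[[0,0,-0.054],[0.234,0.053,0.035],255],[[0,0,-0.054],[0.234,0.053,0.035],255]]'

```text
t: 3.95
eef_pos: [557.0, 65.3, 220.9]
tcp_rot: [-3.139, 0.0, 1.572]
ft_force: [-0.3, 0.1, -1.4]
opening: 0.231
```

```bash
python3 - <<'E'
from h import *
s=env.state();print(s['t'],s['eef_pos'],s['tcp_rot'],s['opening'],s['ft_force'],s['moment'])
p,d,c=snap('wrist','wrist3')
print(proj('wrist3',[[558.3,112.3,113],[*s['eef_pos'][:2],s['eef_pos'][2]-93.3]]))
q=p[0:400,120:520]
cv2.imwrite('pics/wrist3c.png',cv2.resize(p[120:320,220:420],None,fx=3,fy=3,interpolation=cv2.INTER_CUBIC))
E
```

```text
3.95 [556.98506622  65.32148823 220.91207915] [-3.13871456e+00  2.50637794e-04  1.57208589e+00] 0.23123877381020405 [-0.28660176  0.05299623 -1.41394937] [-0.01626222 -0.13921496  0.04238243]
[[321.27769412 176.19098717]
 [319.4127142  241.53787967]]
```

View pics/wrist3.png

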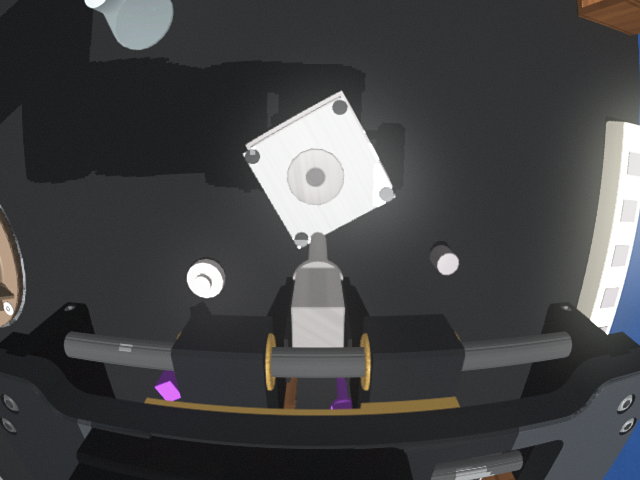

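View pics/wrist3c.png

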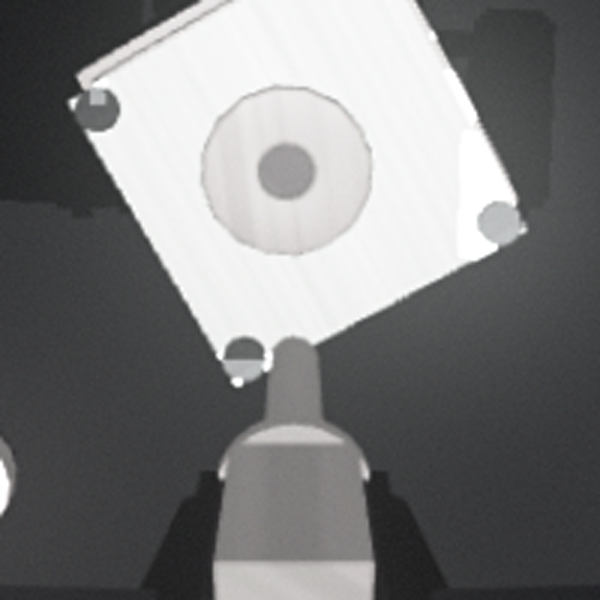

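The ring outline is at about (315.6,176.7) and its hole at (315.4,176.8). The rod tip is at about (317.5,240.5). Next I'll fit these precisely.

```bash
cat >> h.py <<'E'
def back(tag,uv,zp):
    z=np.load(f'pics/{tag}.npz'); T=z['world_from_camera']; f=240/np.tan(np.radians(z['vfov'])/2)
    x=(uv[0]-z['cx'])/f; y=(uv[1]-z['cy'])/f
    if 'wrist' in tag:
        r=np.hypot(x,y); s=np.tan(r)/max(r,1e-9); x*=s;y*=s
    v=T[:3,:3]@np.array([x,y,1]); o=T[:3,3]; return o+v*(zp-o[2])/v[2]
def hole(tag,near,lo,hi,rad=14):
    p=cv2.imread(f'pics/{tag}.png',0).astype(float); k=8
    cx,cy=int(near[0]),int(near[1]); c=cv2.resize(p[cy-rad:cy+rad+1,cx-rad:cx+rad+1],None,fx=k,fy=k,interpolation=cv2.INTER_CUBIC)
    m=((c>lo)&(c<hi)).astype(np.uint8); n,l,s,ce=cv2.connectedComponentsWithStats(m)
    i=1+np.argmax(s[1:,4]); return (ce[i]+.5)/k-.5+[cx-rad,cy-rad], np.sqrt(s[i,4]*4/np.pi)/k, s[i][2:4]/k
E
python3 - <<'E'
from h import *
p=cv2.imread('pics/wrist3.png',0)
print(p[177,285:350]); print(p[228:262:2,302:334:2])
h,d,b=hole('wrist3',(315,177),100,190); print(h,d,b, back('wrist3',h,113))
e=env.state()
for uv in((317.5,240.5),): print(back('wrist3',uv,220.9-93.3))
E
```

```text
[243 235 202 208 221 224 224 225 224 220 220 219 219 221 222 221 223 227
 229 228 215 164 160 157 157 157 158 158 156 158 159 160 158 159 159 158
 157 160 157 170 198 221 227 223 225 227 227 227 227 226 225 227 226 223
 224 223 223 217 209 242 246 246 246 245 245]
[[241 242 241 240 240 241 238 240 240 240 242 242 241 242 238 240]
 [241 241 242 240 240 240 239 242 242 240 241 242 241 243 242 208]
 [157 196 242 242 240 240 213 184 176 202 235 243 244 209 128  80]
 [ 99  98 142 241 242 191 132 133 133 132 149 212 129  79  78  80]
 [101 104  99 217 210 131 132 133 134 136 132 120  75  80  78  77]
 [102 104 100 245 250 127 132 132 133 134 133 130  85  76  76  78]
 [179 179 180 235 222 125 131 130 133 133 132 131  94  75  77  76]
 [182 187 186 255 188 126 130 132 136 132 132 132  94  76  74  73]
 [188 185 162  93 120 131 131 134 134 132 129 132 102  74  76  76]
 [155 135  78  72 124 130 131 133 132 133 131 129 107  71  72  71]
 [ 69  71  68  71 126 128 129 133 134 132 130 128 113  75  75  72]
 [ 68  69  69  80 126 125 129 130 132 130 132 129 116  71  72  69]
 [ 70  68  70  81 125 129 126 130 132 130 129 128 114  69  70  70]
 [ 70  70  69  88 125 123 128 129 131 130 130 129 117  69  70  70]
 [ 68  67  66  89 126 128 128 130 128 130 128 129 116  69  70  71]
 [ 68  65  67  99 128 127 127 128 128 127 128 127 119  71  68  71]
 [ 65  68  89 121 129 127 128 127 134 126 129 126 128  98  73  68]]
[315.0275471  176.74884284] 19.113873805888897 [19.375 19.   ] [553.59309333 111.86545535 113.        ]
[555.55817305  66.12488387 127.6       ]
```

```bash
python3 - <<'E'
from h import *
print(back('wrist3',(317.6,231.8),128.6)-[0,6,0])
print(get_calibration('wrist')['world_from_camera'])
P,p=cloud('wrist3')
for r in((176,315),(177,300),(177,330),(190,315),(160,300),(160,330)): print(r,P[r])
m=np.s_[234:250,314:322]; print(np.nanmedian(P[m].reshape(-1,3),0), P[234:262:4,318])
E
```

```text
[555.62597911  67.14980474 128.6       ]
[[ 9.99998125e-01  7.78633687e-04 -1.77326572e-03  5.56383164e+02]
 [ 2.21748031e-04 -9.55631851e-01 -2.94563602e-01  1.47800716e+02]
 [-1.92394634e-03  2.94562657e-01 -9.55630232e-01  3.92510205e+02]
 [ 0.00000000e+00  0.00000000e+00  0.00000000e+00  1.00000000e+00]]
(176, 315) [553.32465462 109.11998431  87.27924404]
(177, 300) [542.33444471 111.88367177 114.47763317]
(177, 330) [564.85779539 111.78571174 113.57733378]
(190, 315) [553.5759012  101.76913478 113.42403079]
(160, 300) [542.38886894 124.68119471 113.82928332]
(160, 330) [564.77120801 124.66236575 113.45925063]
[555.64798047  73.37501572 153.79793734] [[555.93509257  74.13138772 137.73633887]
 [555.94935111  73.41765058 145.1883344 ]
 [555.96615465  73.57271304 154.89711223]
 [555.98074935  73.42949639 163.05207589]
 [555.99510286  73.4695629  171.2309738 ]
 [556.00979101  73.86980307 179.93080566]
 [556.02177565  73.70126414 186.54186979]]
```

Call:
arm_command --targets '[[[0,0,0],[0.02,-0.001,0.003],255],[[0,0,0],[0.04,-0.002,0.007],255],[[0,0,0],[0.0447,-0.002,0.009],255],[[0,0,0],[0.0447,-0.002,0.009],255],[[0,0,0],[0.0447,-0.002,0.009],255]]'

```text
t: 4.5
eef_pos: [555.8, 108.8, 213.6]
tcp_rot: [3.141, 0.0, 1.57]
ft_force: [0.5, -0.8, -1.6]
opening: 0.228
```

```bash
python3 - <<'E'
from h import *
s=env.state();print(s['t'],s['eef_pos'],s['tcp_rot'],s['opening'],s['ft_force'],s['moment'],s['qvel'])
p,d,c=snap('wrist','wrist4')
s=env.state();print(s['t'],s['eef_pos'],s['tcp_rot'],s['ft_force'])
p,d,c=snap('side','side4')
s=env.state();print(s['t'],s['eef_pos'],s['tcp_rot'],s['ft_force'])
p,d,c=snap('scene','scene4')
cv2.imwrite('pics/wrist4c.png',cv2.resize(cv2.imread('pics/wrist4.png')[160:300,240:400],None,fx=4,fy=4,interpolation=cv2.INTER_CUBIC))
a=cv2.resize(cv2.imread('pics/side4.png')[190:290,200:300],None,fx=4,fy=4,interpolation=cv2.INTER_CUBIC)
b=cv2.resize(cv2.imread('pics/scene4.png')[190:290,330:430],None,fx=4,fy=4,interpolation=cv2.INTER_CUBIC)
cv2.imwrite('pics/ss4.png',np.hstack([a,b]))
E
```

```text
4.5 [555.77085531 108.79675485 213.55142689] [3.14139855e+00 2.96274747e-04 1.57014508e+00] 0.22822968052404938 [ 0.45151647 -0.76410261 -1.60113322] [-0.0102709  -0.09098455 -0.03550331] [-0.00328123 -0.00033968 -0.00244532  0.00170575  0.00026852  0.00232952]
4.55 [555.80441011 108.79086037 213.58140623] [3.14133700e+00 2.39740353e-04 1.56990449e+00] [-0.14567184 -0.06281254 -2.18154546]
4.6 [555.83065192 108.87675954 213.5998048 ] [3.14127288e+00 1.85605950e-04 1.56986659e+00] [-0.11383312  1.44077636 -1.32365683]
```

View pics/wrist4c.png

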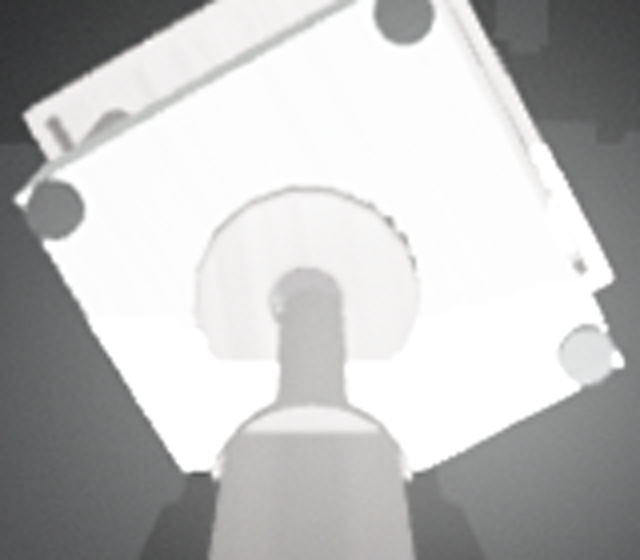

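View pics/ss4.png

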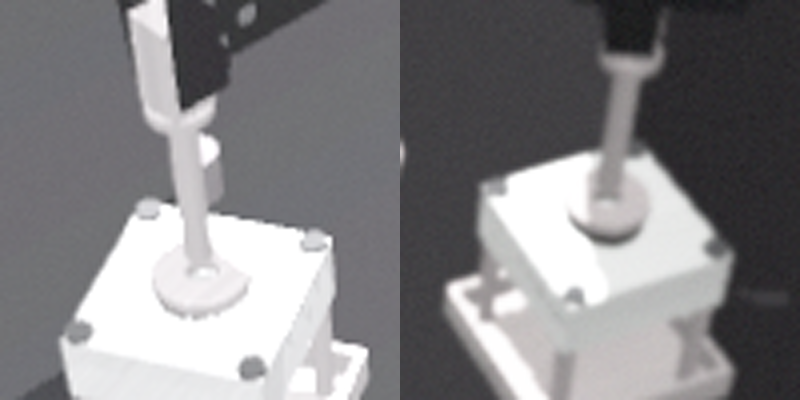

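Call:
arm_command --targets '[[[0,0,0],[0.0012,-0.0012,0],255],[[0,0,0],[0.0012,-0.0012,0],255],[[0,0,0],[0.0012,-0.0012,0],255]]'

```text
t: 4.95
eef_pos: [554.5, 110.9, 213.4]
tcp_rot: [3.142, 0.0, 1.571]
ft_force: [-0.6, 0.5, -1.7]
opening: 0.231
```

```bash
cat > look.py <<'E'
from h import *
import sys
t=sys.argv[1]
s=env.state();print(s['t'],s['eef_pos'],s['tcp_rot'],s['opening'],s['ft_force'],s['moment'])
snap('wrist','wrist'+t);snap('side','side'+t);snap('scene','scene'+t)
a=cv2.resize(cv2.imread(f'pics/side{t}.png')[220:280,220:280],None,fx=6,fy=6,interpolation=cv2.INTER_CUBIC)
b=cv2.resize(cv2.imread(f'pics/scene{t}.png')[210:270,350:410],None,fx=6,fy=6,interpolation=cv2.INTER_CUBIC)
w=cv2.resize(cv2.imread(f'pics/wrist{t}.png')[200:260,280:350],None,fx=6,fy=6,interpolation=cv2.INTER_CUBIC)
n=220
cv2.imwrite(f'pics/l{t}.png',np.hstack([a[:,:370],b[:,:]]));cv2.imwrite(f'pics/w{t}.png',w)
E
python3 look.py 5
```

```text
4.95 [554.45468063 110.90534558 213.44547393] [3.14150931e+00 1.03055149e-04 1.57075903e+00] 0.23058765835231632 [-0.55468162  0.53062234 -1.65402333] [-0.02097642 -0.05689856 -0.02152437]
```

View pics/w5.png

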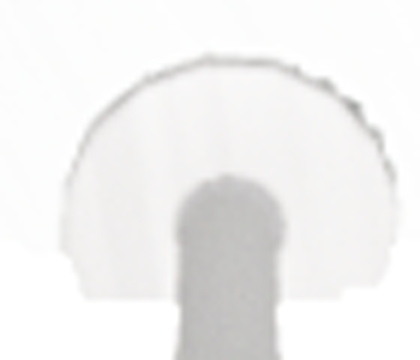

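View pics/l5.png

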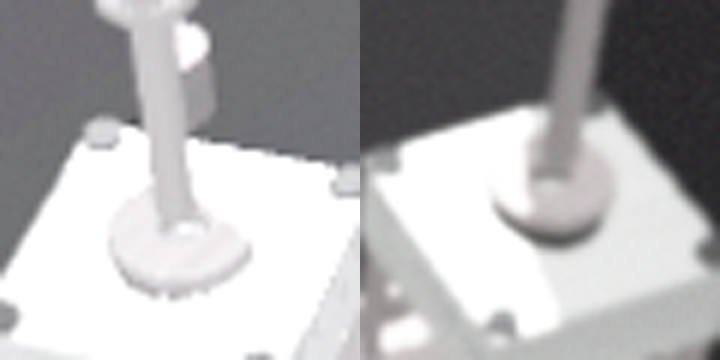

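The wrist crop shows the shaft (centre 227) lined up with the hole (centre 230) to within 0.3 mm across the image. For the other axis I'll compare against the hole in the side and scene pictures taken before the rod arrived.

```bash
python3 - <<'E'
from h import *
k=8
def cr(t,u,v): return cv2.resize(cv2.imread(f'pics/{t}.png')[v:v+36,u:u+36],None,fx=k,fy=k,interpolation=cv2.INTER_CUBIC)
a=np.vstack([np.hstack([cr('side0',232,240),cr('scene0',364,222)]),np.hstack([cr('side5',232,240),cr('scene5',364,222)])])
cv2.imwrite('pics/cmp5.png',a)
for t in('side0','scene0'):
    print(t,proj(t,[[553.6,111.9,113],[553.6,111.9,120],[553.6,111.9,116],[553.6,114.9,113],[556.6,111.9,113]]))
E
```

```text
side0 [[250.19593168 257.19812205]
 [249.80167153 254.25813312]
 [250.02747718 255.9419607 ]
 [248.83513054 258.07660239]
 [249.07854421 256.33694798]]
scene0 [[381.21482231 238.44173746]
 [381.64635227 235.85564699]
 [381.3991944  237.33682478]
 [382.74315401 238.56045889]
 [381.23756136 239.48588528]]
```

View pics/cmp5.png

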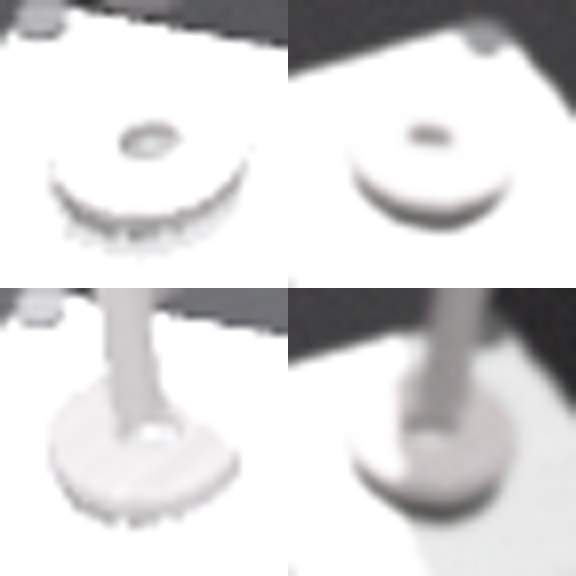

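```bash
python3 - <<'E'
from h import *
for t,us in(('side5',range(238,262)),('scene5',range(370,396))):
    p=cv2.imread(f'pics/{t}.png',0)
    print(t,list(us)[0])
    for v in range(226 if t[1]=='c' else 236,262 if t[1]=='i' else 248): print(v,' '.join('%3d'%x for x in p[v,list(us)]))
E
```

```text
side5 238
236 112 113 115 116 125 172 202 205 206 203 198 192 176 157 154 154 153 143 113 114 114 115 115 114
237 115 114 116 114 119 157 203 204 206 204 200 194 181 157 155 154 155 147 117 116 115 115 114 115
238 114 114 114 114 115 149 201 203 206 205 201 196 185 157 156 154 152 139 113 113 115 115 114 114
239 147 129 113 112 102 138 202 203 204 207 201 197 186 159 156 154 147 121 114 114 113 117 113 115
240 201 187 147 110  83 129 200 204 205 205 201 197 187 164 155 137 128 114 116 114 113 114 114 113
241 217 219 243 255 226 171 199 203 204 206 202 198 188 157 136 117 113 115 114 114 115 114 115 114
242 214 218 255 255 255 255 227 203 205 206 203 198 186 147 115 113 115 113 116 116 116 115 112 112
243 206 194 253 255 255 255 255 203 204 205 203 199 198 231 255 182 175 115 114 116 113 116 115 115
244 175 236 255 255 255 255 255 203 205 205 204 199 207 255 255 255 255 255 255 255 232 176 114 113
245 255 255 255 255 255 255 255 204 204 204 205 200 201 255 255 255 255 255 255 255 255 255 255 255
246 255 255 255 255 255 255 255 203 205 205 205 200 195 255 255 255 255 255 255 255 255 25
[... 3196 characters left out ...]
 200 196 195 195 196 199 198 198 200 213 227 233 234
242 255 247 239 251 254 254 254 244 216 201 200 203 202 200 197 198 199 197 199 199 198 197 208 228 233 233
243 255 249 219 233 250 254 254 250 228 204 199 199 198 199 198 198 198 199 200 195 192 197 214 228 232 233
244 255 251 199 193 227 246 251 249 230 205 196 196 198 199 197 195 200 196 194 191 187 199 220 230 231 231
245 255 254 219 161 175 212 231 233 215 196 192 194 195 194 196 194 191 188 182 174 181 205 224 230 231 230
246 255 255 250 190 141 155 179 191 182 178 179 180 184 189 187 178 175 170 156 152 179 215 228 232 231 232
247 255 255 255 246 182 135 134 144 150 153 157 162 164 166 166 161 152 140 128 142 185 222 230 232 232 232
```

```bash
python3 - <<'E'
from h import *
for t in('wrist4','wrist5'):
    p=cv2.imread(f'pics/{t}.png',0); P,_=cloud(t)
    print(t)
    for v in range(224,252,1): print(v,' '.join('%3d'%x for x in p[v,304:334]))
    for v in range(224,252,2): print(v,' '.join('%4.0f'%x for x in P[v,306:332:2,2]),'|',' '.join('%4.0f'%x for x in P[v,306:332:2,1]))
E
```

```text
wrist4
224 245 245 243 242 242 242 243 243 242 242 240 239 240 242 242 242 243 243 242 243 243 242 242 241 242 243 244 244 244 244
225 244 243 244 242 241 242 243 243 242 240 238 237 238 240 242 242 242 242 242 242 243 242 242 242 241 242 243 244 244 243
226 244 244 243 242 241 241 242 240 238 235 230 228 229 232 232 235 238 241 242 242 243 242 242 241 242 242 243 244 244 244
227 243 244 243 242 240 241 239 234 224 209 193 200 201 201 202 209 226 235 238 241 242 243 243 242 241 243 243 244 244 243
228 244 244 243 242 240 238 229 210 202 198 197 199 199 197 200 198 203 210 226 236 241 242 243 242 242 243 243 244 244 244
229 244 244 243 243 238 228 210 199 197 200 199 199 201 198 199 201 200 201 200 220 236 241 242 242 241 242 243 243 243 243
230 244 244 244 240 232 215 200 198 198 200 199 200 200 200 200 201 200 200 199 202 225 239 242 242 241 242 242 243 244 243
231 244 244 243 239 222 204 197 198 198 197 200 199 200 198 196 200 200 199 200 200 215 233 241 242 241 241 243 243 243 243
232 243 244 242 230 216 205 201 198 200 198 195 194 194 194 195 195 197 198 201 201 205 226 240 242 2
[... 8965 characters left out ...]
  117  109  110  111
242  114  114  141  142  147  147  149  148  145  143  130  115  115 |  108  109  117  117  119  119  120  119  119  118  114  109  109
244  114  114  146  148  151  152  153  151  150  147  137  114  115 |  107  107  117  118  119  119  119  119  119  118  114  107  107
246  115  114  148  150  154  155  156  153  152  150  140  115  115 |  106  106  117  117  119  119  119  118  118  117  114  106  106
248  113  114  154  155  157  159  160  159  158  154  149  114  115 |  104  104  117  118  118  119  119  119  118  117  115  104  104
250  113  114  158  161  162  164  164  164  162  160  153  115  115 |  102  102  117  118  119  119  119  119  118  118  115  102  103
```

Call:
arm_command --targets '[[[0,0,0],[-0.0017,0.0006,0.001],255],[[0,0,0],[-0.0017,0.0006,0.001],255],[[0,0,0],[-0.0017,0.0006,0.002],255],[[0,0,0],[-0.0017,0.0006,0.003],255],[[0,0,0],[-0.0017,0.0006,0.003],255],[[0,0,0],[-0.0017,0.0006,0.003],255],[[0,0,0],[-0.0017,0.0006,0.003],255]]'

```text
t: 5.8
eef_pos: [555.1, 109.3, 210.4]
tcp_rot: [3.142, 0.0, 1.571]
ft_force: [-0.0, -0.5, -2.1]
opening: 0.23
```

```bash
cat > meas.py <<'E'
from h import *
import sys
t=sys.argv[1]
s=env.state();print(s['t'],s['eef_pos'],s['tcp_rot'],s['ft_force'],s['moment'])
snap('wrist','wrist'+t);snap('side','side'+t);snap('scene','scene'+t)
t='wrist'+t; p=cv2.imread(f'pics/{t}.png',0); P,_=cloud(t)
for v in range(222,246,1): print(v,' '.join('%3d'%x for x in p[v,304:334]))
for v in range(224,246,2): print(v,' '.join('%4.0f'%x for x in P[v,306:332:2,2]),'|',' '.join('%4.0f'%x for x in P[v,306:332:2,1]))
r=P[236:256,316:320].reshape(-1,3); r=r[r[:,2]>125]; print('rod front y',np.median(r[:,1]))
E
python3 meas.py 6
```

```text
5.8 [555.08487453 109.28963767 210.41275832] [3.14156669e+00 1.13325135e-04 1.57079223e+00] [-0.00620378 -0.5049628  -2.11504644] [ 0.01075702 -0.09822436 -0.01559388]
222 246 245 244 243 241 243 243 244 244 243 242 241 240 243 244 244 243 243 243 243 243 243 243 243 242 244 244 245 245 245
223 245 245 244 243 242 242 244 244 243 243 242 241 240 242 244 243 242 243 243 243 242 243 243 243 242 243 243 244 245 245
224 245 244 244 243 242 242 242 243 243 242 241 241 240 241 243 243 243 242 243 243 243 243 242 242 242 243 243 243 244 243
225 244 245 244 243 242 241 242 243 242 242 241 240 239 240 242 243 242 243 243 242 242 243 242 241 242 242 242 243 244 244
226 244 244 244 243 241 242 242 243 242 242 241 240 239 239 242 243 243 242 242 242 242 243 242 242 241 243 242 243 244 244
227 243 245 243 243 240 241 242 242 242 242 240 236 235 235 238 239 240 241 242 242 242 242 242 241 242 241 242 243 244 244
228 243 244 243 244 241 240 241 241 239 237 231 220 217 218 216 221 230 235 240 241 242 242 242 242 241 242 243 243 244 244
229 243 244 244 242 241 241 240 237 229 217 203 199 199 200 200 
[... 2870 characters left out ...]
112  120  124  128  129  130  129  127  123  110  114  115 |  113  112  115  116  117  117  118  117  116  115  112  113  113
238  114  112  126  130  134  134  136  135  132  129  113  114  114 |  111  111  115  116  117  117  118  118  117  116  111  111  111
240  115  113  131  135  139  139  141  140  137  134  113  114  115 |  110  109  115  116  117  117  118  118  117  116  109  109  110
242  115  115  136  140  144  146  145  145  142  140  128  114  113 |  108  108  115  116  117  118  118  118  117  116  112  108  108
244  114  113  143  145  149  150  150  148  147  145  134  114  115 |  106  106  116  116  117  118  118  117  117  116  113  107  107
rod front y 117.61617132975871
```

The tip is now about 4 mm above the ring and lined up to within roughly 0.4 mm. I'll lower it gently and watch the force.

Call:
arm_command --targets '[[[0,0,0],[0.0001,-0.0003,0],255],[[0,0,0],[0.0001,-0.0003,0.002],255],[[0,0,0],[0.0001,-0.0003,0.003],255],[[0,0,0],[0.0001,-0.0003,0.004],255],[[0,0,0],[0.0001,-0.0003,0.005],255],[[0,0,0],[0.0001,-0.0003,0.006],255],[[0,0,0],[0.0001,-0.0003,0.007],255],[[0,0,0],[0.0001,-0.0003,0.007],255]]'

```text
t: 6.75
eef_pos: [554.7, 109.4, 203.3]
tcp_rot: [-3.141, 0.0, 1.571]
ft_force: [-0.9, 0.5, -2.6]
opening: 0.229
```

Call:
arm_command --targets '[[[0,0,0],[0,0,0.001],255],[[0,0,0],[0,0,0.002],255],[[0,0,0],[0,0,0.003],255],[[0,0,0],[0,0,0.004],255],[[0,0,0],[0,0,0.004],255]]'

```text
t: 7.25
eef_pos: [554.8, 109.4, 199.3]
tcp_rot: [-3.141, 0.0, 1.571]
ft_force: [0.3, 0.6, -2.2]
opening: 0.228
```

```bash
python3 meas.py 7 | head -2; python3 - <<'E'
from h import *
k=8
def cr(t,u,v): return cv2.resize(cv2.imread(f'pics/{t}.png')[v:v+36,u:u+36],None,fx=k,fy=k,interpolation=cv2.INTER_CUBIC)
cv2.imwrite('pics/cmp7.png',np.hstack([cr('side7',232,240),cr('scene7',364,222),cr('wrist7',300,218)]))
E
```

```text
7.25 [554.75090528 109.35968583 199.25918387] [-3.14143148e+00  9.04343526e-05  1.57075385e+00] [ 0.28305957  0.57189828 -2.17449513] [-0.04256792 -0.06970997 -0.02456451]
222 246 245 244 243 243 244 245 245 245 244 242 242 241 243 245 245 244 244 244 244 244 244 244 243 243 243 244 244 245 245
```

View pics/cmp7.png

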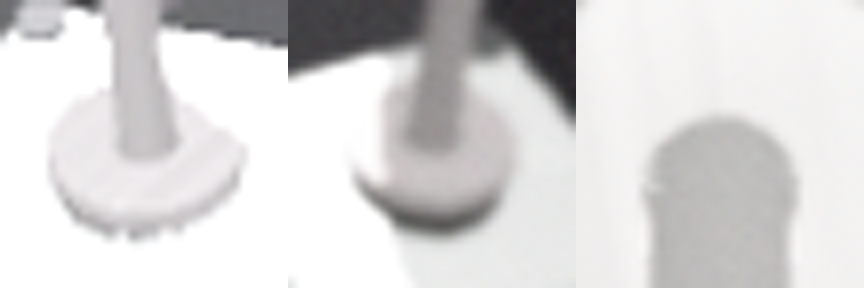

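All three views show the rod inside the ring hole with no contact force. I'll carry on down to the plug.

Call:
arm_command --targets '[[[0,0,0],[0,0,0.002],255],[[0,0,0],[0,0,0.004],255],[[0,0,0],[0,0,0.006],255],[[0,0,0],[0,0,0.008],255],[[0,0,0],[0,0,0.01],255],[[0,0,0],[0,0,0.012],255],[[0,0,0],[0,0,0.014],255],[[0,0,0],[0,0,0.014],255]]'

```text
t: 8.2
eef_pos: [554.7, 109.4, 185.1]
tcp_rot: [-3.141, 0.0, 1.571]
ft_force: [-0.5, -0.4, -1.7]
opening: 0.229
```

Call:
arm_command --targets '[[[0,0,0],[0,0,0.001],255],[[0,0,0],[0,0,0.002],255],[[0,0,0],[0,0,0.003],255],[[0,0,0],[0,0,0.004],255]]'

```text
t: 8.6
eef_pos: [554.8, 109.4, 181.4]
tcp_rot: [3.141, 0.0, 1.571]
ft_force: [-0.1, 0.1, -1.8]
opening: 0.233
```

Call:
arm_command --targets '[[[0,0,0],[0,0,0.001],255],[[0,0,0],[0,0,0.0015],255],[[0,0,0],[0,0,0.002],255]]'

```text
t: 8.9
eef_pos: [554.8, 109.4, 179.7]
tcp_rot: [3.141, 0.0, 1.571]
ft_force: [-1.9, -0.1, 5.9]
opening: 0.23
```

Call:
arm_command --targets '[[[0,0,0],[0,0,0.0005],255],[[0,0,0],[0,0,0.001],255],[[0,0,0],[0,0,0.0015],255]]'

```text
t: 9.2
eef_pos: [555.0, 109.4, 178.7]
tcp_rot: [3.14, -0.0, 1.571]
ft_force: [-1.4, 0.9, 6.6]
opening: 0.231
```

Call:
arm_command --targets '[[[0,0,0],[0,0,0.001],255],[[0,0,0],[0,0,0.002],255],[[0,0,0],[0,0,0.003],255]]'

```text
t: 9.5
eef_pos: [555.3, 109.4, 175.9]
tcp_rot: [3.14, -0.0, 1.571]
ft_force: [-0.5, -0.3, 6.7]
opening: 0.23
```

Call:
arm_command --targets '[[[0,0,0],[0,0,0.001],255],[[0,0,0],[0,0,0.002],255],[[0,0,0],[0,0,0.003],255]]'

```text
t: 9.8
eef_pos: [555.3, 109.4, 172.9]
tcp_rot: [3.14, -0.0, 1.571]
ft_force: [-1.7, -0.9, 7.6]
opening: 0.229
```

Call:
arm_command --targets '[[[0,0,0],[0,0,0.001],255],[[0,0,0],[0,0,0.002],255],[[0,0,0],[0,0,0.003],255]]'

```text
t: 10.1
eef_pos: [555.3, 109.4, 169.9]
tcp_rot: [3.14, -0.0, 1.571]
ft_force: [-2.1, -0.3, 6.5]
opening: 0.232
```

Call:
arm_command --targets '[[[0,0,0],[0,0,0.001],255],[[0,0,0],[0,0,0.002],255],[[0,0,0],[0,0,0.003],255]]'

```text
t: 10.4
eef_pos: [555.1, 109.4, 166.7]
tcp_rot: [3.14, -0.0, 1.571]
ft_force: [-1.0, -0.7, 6.9]
opening: 0.229
```

Call:
arm_command --targets '[[[0,0,0],[0,0,0.001],255],[[0,0,0],[0,0,0.002],255],[[0,0,0],[0,0,0.003],255]]'

```text
t: 10.7
eef_pos: [554.7, 109.4, 162.6]
tcp_rot: [-3.141, 0.0, 1.571]
ft_force: [0.7, 0.6, -2.3]
opening: 0.226
```

```bash
python3 meas.py 8 | head -1; python3 - <<'E'
from h import *
k=5
def cr(t,u,v): return cv2.resize(cv2.imread(f'pics/{t}.png')[v:v+110,u:u+80],None,fx=k,fy=k,interpolation=cv2.INTER_CUBIC)
cv2.imwrite('pics/cmp8.png',np.hstack([cr('side8',212,215),cr('scene8',340,200)]))
E
```

```text
10.7 [554.70432493 109.35533992 162.62570758] [-3.14131761e+00  1.14852954e-04  1.57073965e+00] [ 0.6838127   0.55963027 -2.25715841] [-0.01773096 -0.12822867  0.00793201]
  return _methods._mean(a, axis=axis, dtype=dtype,
  ret = ret.dtype.type(ret / rcount)
```

View pics/cmp8.png

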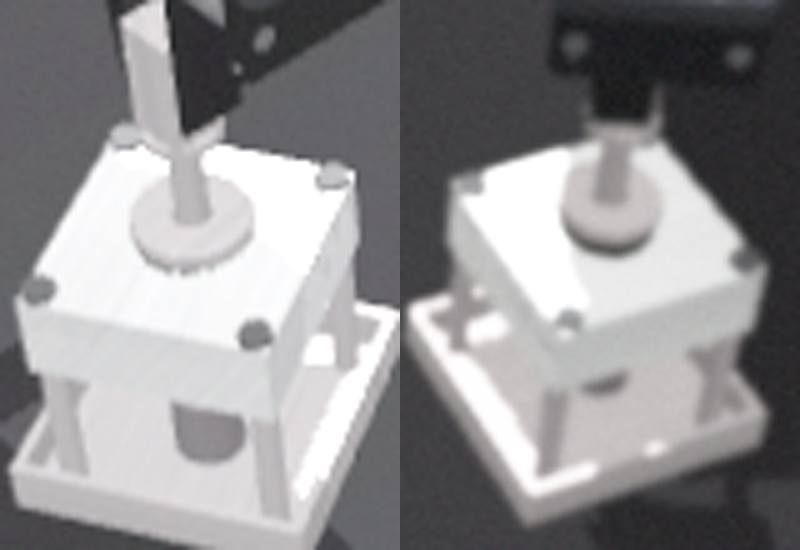

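```bash
python3 - <<'E'
from h import *
for z in (4,20,34,49): 
  a=np.linspace(0,2*np.pi,24); r=proj('side8',np.c_[557+13*np.cos(a),112+13*np.sin(a),0*a+z]); print(z,r.min(0),r.max(0))
P,p=cloud('side8'); print(P[296:309:2,254])
snap('side','side9'); P,p=cloud('side9'); print(P[296:309:3,254], env.state()['t'])
E
```

```text
4 [247.59539495 293.03251815] [261.60905319 303.65236936]
20 [246.73006226 287.26460091] [260.90364196 297.88807607]
34 [245.95665885 282.11055819] [260.27319393 292.7350625 ]
49 [245.11064831 276.47385912] [259.58358461 287.09710045]
[[539.32721044 124.57325876  34.78074092]
 [538.87385053 125.45874316  30.47494403]
 [540.31291827 125.07523901  23.55975879]
 [539.29219435 126.34907364  19.96930188]
 [541.76128131 125.28716521  11.52967672]
 [541.72110552 125.91252172   6.51052973]
 [541.1399146  126.90283958   2.21889972]]
[[538.81459198 124.9189037   35.47143233]
 [540.26231055 124.81619634  26.11398264]
 [540.0484208  125.84173036  18.92866928]
 [540.54738826 126.39822127  10.6843513 ]
 [539.66858653 127.88485625   4.28664954]] 10.9
```

The plug is standing on the tray floor: its body reads z from about 4 to 35 mm and the push force has gone. I'll draw the rod straight up.

Call:
arm_command --targets '[[[0,0,0],[0,0,-0.004],255],[[0,0,0],[0,0,-0.01],255],[[0,0,0],[0,0,-0.017],255],[[0,0,0],[0,0,-0.025],255],[[0,0,0],[0,0,-0.033],255],[[0,0,0],[0,0,-0.041],255],[[0,0,0],[0,0,-0.05],255],[[0,0,0],[0,0,-0.06],255]]'

```text
t: 11.7
eef_pos: [554.7, 109.4, 223.7]
tcp_rot: [-3.142, 0.0, 1.571]
ft_force: [-0.3, -1.1, -2.0]
opening: 0.231
```

Call:
arm_command --targets '[[[0,0,0],[0,0,-0.025],255],[[0,0,0],[0,0,-0.04],255],[[0,0,0],[0,0,-0.04],255]]'

```text
t: 12.0
eef_pos: [555.5, 109.5, 265.3]
tcp_rot: [3.138, -0.0, 1.571]
ft_force: [0.2, -1.0, -2.0]
opening: 0.233
```

```bash
python3 - <<'E'
from h import *
s=env.state(); print(s['t'],s['eef_pos'],s['tcp_rot'],s['ft_force'])
print(delta((*s['eef_pos'],s['tcp_rot'][2]),(492.6,-140,255,1.517)))
E
```

```text
12.0 [555.48444893 109.47856557 265.25713928] [ 3.13776258e+00 -2.25034099e-04  1.57083650e+00] [ 0.20269337 -0.973429   -2.01127023]
(np.float64(0.05383649811718616), array([-0.2495, -0.0629,  0.0103]))
```

Call:
arm_command --targets '[[[0,0,0.054],[-0.045,-0.005,0],255],[[0,0,0.054],[-0.09,-0.01,0],255],[[0,0,0.054],[-0.135,-0.015,0],255],[[0,0,0.054],[-0.18,-0.02,0],255],[[0,0,0.054],[-0.22,-0.025,0.01],255],[[0,0,0.054],[-0.255,-0.03,0.02],255],[[0,0,0.054],[-0.2735,-0.0305,0.03],255],[[0,0,0.054],[-0.2735,-0.0305,0.035],255]]'

```text
t: 12.8
eef_pos: [523.5, -166.1, 226.3]
tcp_rot: [-3.14, -0.0, 1.514]
ft_force: [-0.5, 0.7, -1.6]
opening: 0.23
```

Call:
arm_command --targets '[[[0,0,0],[0,0,0],255],[[0,0,0],[0,0,0],255],[[0,0,0],[0,0,0],255]]'

```text
t: 13.1
eef_pos: [524.5, -163.2, 228.3]
tcp_rot: [3.141, 0.0, 1.518]
ft_force: [0.1, 0.6, -2.7]
opening: 0.233
```

```bash
python3 - <<'E'
from h import *
s=env.state(); print(s['t'],s['eef_pos'],s['tcp_rot'],s['ft_force'])
snap('wrist','wrist10'); P,p=cloud('wrist10')
print(proj('wrist10',[[493,-163.6,95],[s['eef_pos'][0],s['eef_pos'][1],s['eef_pos'][2]-93]]))
cv2.imwrite('pics/w10.png',cv2.resize(p[160:300,230:410],None,fx=4,fy=4,interpolation=cv2.INTER_CUBIC))
E
```

```text
13.1 [ 524.52542641 -163.22301995  228.31599302] [3.14102194e+00 2.30461414e-04 1.51806818e+00] [ 0.10514054  0.56139398 -2.70352139]
[[281.83632662 229.71810512]
 [318.93672628 241.62869959]]
```

View pics/w10.png

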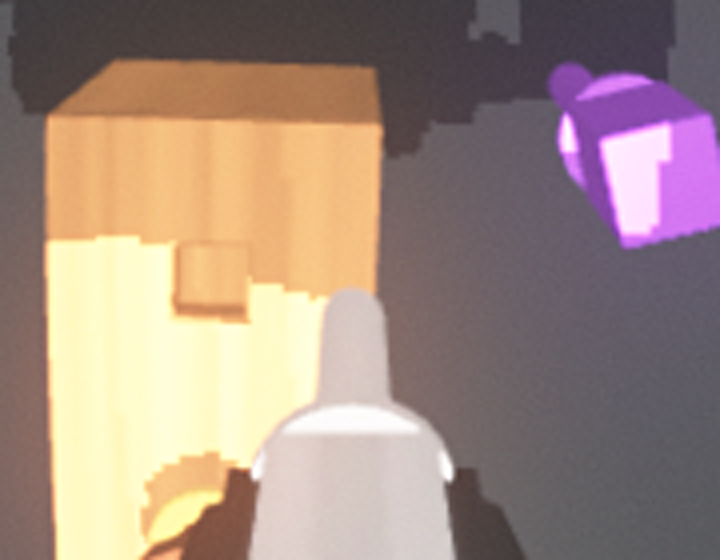

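```bash
python3 - <<'E'
from h import *
P,p=cloud('wrist10')
h=back('wrist10',(282.6,229.9),95); print('hole',h)
for z in(135,137): print('tip',back('wrist10',(317.6,231.6),z)-[0,6,0])
r=P[236:256,315:321].reshape(-1,3); print('rod front',np.median(r,0)); print(P[230:246:2,318])
print(P[200:215,280].mean(0))
for c in((174,242),(250,242),(250,319),(174,319)): print(back('wrist10',(230+c[0]/4-.4,160+c[1]/4-.4),95))
E
```

```text
hole [ 493.64131617 -163.79633489   95.        ]
tip [ 523.93549079 -161.50695865  135.        ]
tip [ 523.96413228 -160.93738293  137.        ]
rod front [nan nan nan]
[[ 523.79990326 -165.00303356   96.78627337]
 [ 524.26750925 -154.69238097  138.97699954]
 [ 524.28222479 -154.18380954  145.91447629]
 [ 524.23705152 -154.96967021  148.24721988]
 [ 524.23635113 -154.806574    153.63189035]
 [ 524.23988801 -154.56006492  159.09706722]
 [ 524.21066924 -155.01850944  162.13732603]
 [ 524.22734745 -154.50480543  168.10683214]]
[ 493.11168841 -143.5366916    96.11118229]
[ 486.21858444 -154.74385436   95.        ]
[ 502.37134322 -155.65237125   95.        ]
[ 501.15093149 -172.63647417   95.        ]
[ 484.74998993 -171.76852146   95.        ]
```

Call:
arm_command --targets '[[[0,0,0],[-0.002,-0.015,0],255],[[0,0,0],[-0.0043,-0.0305,0],255],[[0,0,0],[-0.0043,-0.0307,0.01],255],[[0,0,0],[-0.0043,-0.0307,0.02],255],[[0,0,0],[-0.0043,-0.0307,0.025],255],[[0,0,0],[-0.0043,-0.0307,0.025],255],[[0,0,0],[-0.0043,-0.0307,0.025],255],[[0,0,0],[-0.0043,-0.0307,0.025],255]]'

```text
t: 13.95
eef_pos: [493.7, -166.8, 203.0]
tcp_rot: [3.141, 0.0, 1.517]
ft_force: [0.1, 0.3, -2.7]
opening: 0.229
```

```bash
python3 - <<'E'
from h import *
s=env.state(); print(s['t'],s['eef_pos'],s['tcp_rot'],s['ft_force'])
snap('wrist','wrist11'); P,p=cloud('wrist11')
print(proj('wrist11',[[493.6,-163.7,95]]))
cv2.imwrite('pics/w11.png',cv2.resize(p[200:270,270:370],None,fx=7,fy=7,interpolation=cv2.INTER_CUBIC))
r=P[240:256,315:321].reshape(-1,3); print('rod front',np.nanmedian(r,0)); print(P[226:246:2,318])
E
```

```text
13.95 [ 493.71120046 -166.75208874  203.02821529] [3.14130456e+00 1.78827300e-04 1.51695507e+00] [ 0.10294752  0.26936618 -2.72675403]
[[318.54526832 232.07512574]]
rod front [ 492.76399483 -158.52306564  148.14995628]
[[ 492.33092301 -181.80550259    9.24483003]
 [ 492.20889659 -184.10424571    8.53892911]
 [ 492.11167943 -185.88758209    9.7240992 ]
 [ 493.44039455 -158.19263181  113.96525519]
 [ 493.44926053 -157.85194407  120.32279875]
 [ 493.40918185 -158.52613868  123.03698813]
 [ 493.40115721 -158.54453945  127.82285029]
 [ 493.41038361 -158.21429605  133.56931203]
 [ 493.40524064 -158.1843502   138.16356225]
 [ 493.3973911  -158.21447121  142.41649641]]
```

View pics/w11.png

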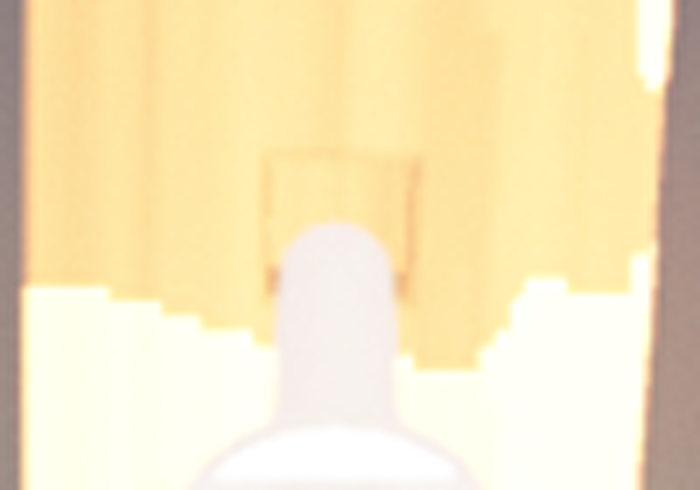

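In the last picture the tip is centred over the empty hole in x (337 against 340) and about 0.9 mm short in y. I'll correct that and lower the rod.

Call:
arm_command --targets '[[[0,0,0],[0.0009,0.0003,0],255],[[0,0,0],[0.0009,0.0003,0],255],[[0,0,0],[0.0009,0.0003,0.004],255],[[0,0,0],[0.0009,0.0003,0.008],255],[[0,0,0],[0.0009,0.0003,0.012],255],[[0,0,0],[0.0009,0.0003,0.016],255],[[0,0,0],[0.0009,0.0003,0.02],255],[[0,0,0],[0.0009,0.0003,0.02],255]]'

```text
t: 14.8
eef_pos: [493.5, -165.8, 182.3]
tcp_rot: [-3.141, -0.0, 1.517]
ft_force: [-0.5, -0.6, -1.9]
opening: 0.227
```

Call:
arm_command --targets '[[[0,0,0],[0,0,0.005],255],[[0,0,0],[0,0,0.012],255],[[0,0,0],[0,0,0.02],255],[[0,0,0],[0,0,0.03],255],[[0,0,0],[0,0,0.04],255],[[0,0,0],[0,0,0.05],255],[[0,0,0],[0,0,0.055],255],[[0,0,0],[0,0,0.055],255]]'

```text
t: 15.6
eef_pos: [493.5, -165.7, 127.0]
tcp_rot: [-3.14, -0.0, 1.517]
ft_force: [1.2, 0.3, -2.7]
opening: 0.231
```

Call:
arm_command --targets '[[[0,0,0],[0,0,0.005],255],[[0,0,0],[0,0,0.01],255],[[0,0,0],[0,0,0.014],255],[[0,0,0],[0,0,0.016],255],[[0,0,0],[0,0,0.0165],255],[[0,0,0],[0,0,0.0165],255]]'

```text
t: 16.2
eef_pos: [493.8, -165.9, 111.5]
tcp_rot: [3.141, 0.0, 1.517]
ft_force: [-0.2, 0.0, -2.8]
opening: 0.23
```

Call:
arm_command --targets '[[[0,0,0],[0,0,0.001],255],[[0,0,0],[0,0,0.002],255],[[0,0,0],[0,0,0.0025],255]]'

```text
t: 16.5
eef_pos: [493.7, -165.9, 108.9]
tcp_rot: [3.142, 0.0, 1.517]
ft_force: [-0.4, 0.0, -2.9]
opening: 0.232
```

Call:
arm_command --targets '[[[0,0,0],[0,0,0],185],[[0,0,0],[0,0,0],160],[[0,0,0],[0,0,0],120],[[0,0,0],[0,0,0],110],[[0,0,0],[0,0,0],110]]'

```text
t: 17.0
eef_pos: [493.8, -165.9, 109.0]
tcp_rot: [3.141, 0.0, 1.517]
ft_force: [0.6, 0.1, 0.2]
opening: 0.539
```

Call:
arm_command --targets '[[[0,0,0],[0,0,-0.01],110],[[0,0,0],[0,0,-0.03],110],[[0,0,0],[0,0,-0.06],110],[[0,0,0],[0,0,-0.1],110],[[0,0,0],[0,0,-0.1],110],[[0,0,0],[0,0,-0.1],110]]'

```text
t: 17.6
eef_pos: [493.8, -165.9, 210.0]
tcp_rot: [3.14, 0.001, 1.517]
ft_force: [-0.1, 0.8, -0.4]
opening: 0.57
```

```bash
python3 - <<'E'
from h import *
s=env.state(); print(s['t'],s['eef_pos'],s['opening'],s['ft_force'])
for n in('wrist','side','scene'): snap(n,n+'12')
P,p=cloud('wrist12')
m=(abs(P[...,0]-494)<25)&(abs(P[...,1]+163)<25)&(P[...,2]>138)&(P[...,2]<152); print(m.sum(),np.nanmedian(P[m],0)); print(cv2.minAreaRect(P[m][:,:2].astype(np.float32)))
a=cv2.imread('pics/wrist12.png'); b=cv2.imread('pics/scene12.png')[150:300,160:430]; c=cv2.imread('pics/side12.png')[150:330,200:460]
cv2.imwrite('pics/f12.png',np.hstack([cv2.resize(b,(400,222)),cv2.resize(c,(321,222))]))
E
```

```text
17.6 [ 493.82067732 -165.89464391  209.95996455] 0.5704715763321008 [-0.14611591  0.76071477 -0.37031704]
1078 [ 493.0161163  -161.60440855  145.87682996]
((493.03460693359375, -162.83677673339844), (22.342403411865234, 21.07218360900879), 86.78610229492188)
```

View pics/wrist12.png

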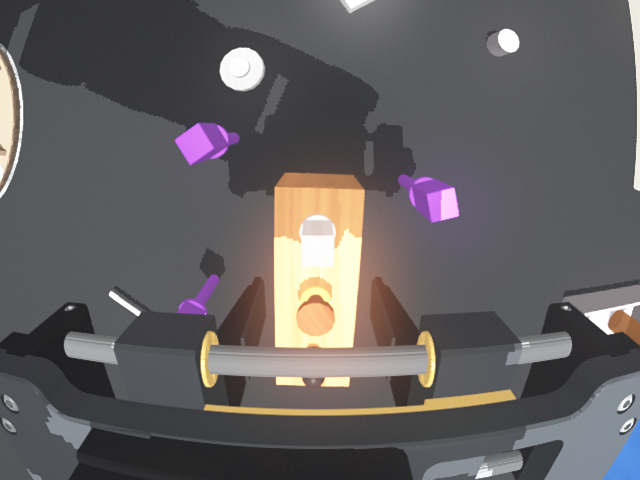

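View pics/f12.png

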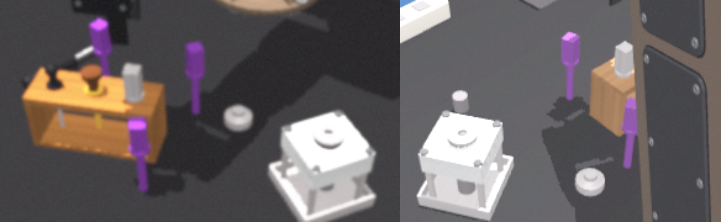

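The rod is back in its hole, upright, with the handle top at z ≈ 145.9 mm as at the start. The plug stands in the tray, nothing else has moved, and the gripper is clear, so I'm handing in.

```bash
python3 -c "
from cell import env
print(env.job_done())"
```

```text
the job is handed in; nothing more can be done
None
```

The plug is out of the bore and in the tray, and the rod is back in its rack hole. I handed the job in at about 17.8 s; no verdict was reported.

- **What I did:** I gripped the steel rod by its handle and lifted it out of the rack. I lined it up with the off-centre ring hole using wrist-camera depth and lowered it through with no ring contact felt. The highest reading I saw while pushing the plug was about 10 N above the free-hanging reading. Once the plug let go, I drew the rod out, put it back in its hole and backed the open gripper away.
- **Last checks on the rod:** Its handle top measured z ≈ 145.9 mm at (493, −163), the same as at the start to within 1 mm. It looked upright, and there was no force on the gripper.
- **Last checks on the plug and the rest:** The plug's visible side ran from about z = 4 to 35 mm when I measured it just after it dropped. The stand still looked the same in the final pictures. By eye, the stirrer, tamper, weight and spare plug look unmoved. The flask was not in the last views I looked at, but the arm never went near it.
- **What disagreed:** The side and scene cameras put the tip about 1.5 mm further off than the wrist depth did. I trusted the wrist, and the clean insertion supported that. The arm also settled 1–2 mm slowly after each move, so I corrected it by looking again.

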